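# Unlatch the test cage and hold its gate wide

## Task

Open the small clear-sided test cage so that a workmate can reach the breaker inside: squeeze the red catch on its roof fully shut first and then the blue one (both stay shut once squeezed), with the gate still closed. Then take the black post on the spring-loaded gate, swing the gate smoothly past its click until it stands about square to the cage front or a little wider, and finish there still gripping the post firmly, because the gate would spring back by itself. Do not disturb the breaker, the tape measure, the tin or the screwdriver.

Things in the scene. Friction and masses are not known exactly. Their poses are not given: they have to be found in the camera images.
- cage: Fixed test cage, light wooden base 180 x 210 mm, aluminium frame, clear panels, roof top 105 mm up. Origin: centre of the base underside. x points from the front (gate side) to the back, y to its left, z up. The gate closes the front, 85 mm before the origin, hinged upright at the left (+y) end; it opens forward (-x), clockwise seen from above. A grey 10 mm high lip reaches 148 mm before the origin at the left.
- hinge_axis (a point): A point on the gate's vertical hinge axis, 134 mm above the bench (the height of post_mid); cage coordinates (-85, 90) mm.
- gate_angle (a joint): Gate angle in rad: 0 closed, 1.57 square to the cage front, stop at 1.75. A spring always pulls it shut (about 0.3 N m when wide); a ball detent near 0.9 rad resists and clicks (about 0.25 N m extra). Either catch alone keeps it locked: its hook stands before a striker on top of the gate.
- gate: The clear gate with aluminium frame, 10 mm thick, 172 mm long, 20 to 98 mm above the bench. Origin: on its hinge axis at bench height (cage coordinates (-85, 90) mm); its y axis points back along the gate, so the gate reaches to its -y; turns with the gate.
- post_mid (a point): Grip point of the black round upright post on the gate's free end: 14 mm diameter, 57 mm tall, standing 98 to 155 mm above the bench, this point at 134 mm. The gate's top bar and a small arm lie just below it. Being round it can turn between the fingers. Gate closed: at cage coordinates (-105, -60) mm; it moves on a 151 mm arc about the hinge axis.
- catch_red (a joint): Red catch travel in m: 0 latched, 0.012 fully squeezed (stop); the gate is free of it above 0.010. Sliding friction about 4 N, no spring: it stays where it is left.
- catch_blue (a joint): Blue catch travel in m, the same as the red one.
- catch_red_mid (a point): Centre between the two upright red jaws, 127 mm above the bench (jaw tops 141, foot plate top 109). Jaws side by side along cage y, each 8 mm thick, 16 mm wide along x, 34 mm over their outer faces latched, 22 mm squeezed; the -y jaw is fixed, the +y jaw slides to it. Hook bar runs forward from its foot, top 114.5 mm up. Catches stand at cage x = -40, y = -30 and 60 mm; which is where varies.
- catch_blue_mid (a point): The same point between the blue jaws of the blue catch, which is built the same as the red one.
- test_breaker_mid (a point): Grey circuit breaker 34 x 72 x 64 mm standing loose inside the cage; point at half its height (32 mm). Leave alone.
- tape_measure_mid (a point): Yellow tape measure 31 x 70 x 62 mm standing on the bench; point at its centre. Leave alone.
- small_tin_mid (a point): Round white tin with green lid, 64 mm across, 34 mm tall; point at its centre. Leave alone.
- driver_orange_mid (a point): Screwdriver with orange handle, 181 mm long, 22 mm thick, lying on the bench; point at its centre. Leave alone.

How it is judged:
On the way, in this order (a step that is already met when the one before it is completed fails the run):
1. the red catch is fully squeezed while the blue one is still latched and the gate closed (value of joint catch_red above 0.01 m and value of joint catch_blue below 0.003 m and value of joint gate_angle below 0.06 rad), for 0.2 s.
2. the blue catch is fully squeezed too, the gate still closed (value of joint each of catch_red, catch_blue above 0.01 m and value of joint gate_angle below 0.06 rad), for 0.2 s.
3. the gate is swung past its click by its post (value of joint gate_angle above 1.15 rad and contact force between the fingers and gate above 0.5 N and distance between the grasp point and post_mid below 0.045 m), for 0.1 s.
At the end, for the whole second after the job is handed in: The gate stands still at more than 1.4 rad (80 degrees), both catches are squeezed more than 10 of their 12 mm, and the fingers still hold the black post (more than 4 N in all) (value of joint gate_angle above 1.4 rad and value of joint each of catch_red, catch_blue above 0.01 m and contact force between the fingers and gate above 4 N and distance between the grasp point and post_mid below 0.045 m and velocity of joint gate_angle between -0.1 and 0.1 rad/s); the arm keeps its last pose, push and grip.
It fails at once if the test breaker is shifted by more than 20 mm (distance of test_breaker_mid from where it was at the start of the episode above 0.02 m).
It fails at once if the tape measure is shifted by more than 30 mm (distance of tape_measure_mid from where it was at the start of the episode above 0.03 m).
It fails at once if the small tin is shifted by more than 30 mm (distance of small_tin_mid from where it was at the start of the episode above 0.03 m).
It fails at once if the orange screwdriver is shifted by more than 30 mm (distance of driver_orange_mid from where it was at the start of the episode above 0.03 m).
It fails at once if the gate is flung open (faster than 4 rad/s) or let slam back (velocity of joint gate_angle above 4 rad/s or velocity of joint gate_angle below -4 rad/s).
It also fails if it takes over 61 s, if anything falls off the work surface, if the arm or the gripper's body presses on something with over 40 N, if the wrist force passes 120 N, or if a joint passes its speed limit or range.

## Robot

A 6-joint arm with a two-finger parallel gripper is mounted at the origin on a cart in front of the work surface, level with it; the furniture and walls round the work are solid. World frame = base frame: x ahead of the robot, y to its left, z up, the work surface at z = 0. Lengths are in m, angles in rad, forces in N, time in s.
With the tool pointing down it reaches from about 0.275 to 0.875 m from the base axis. Payload 12.5 kg.
Tool frame: the origin (TCP) lies at the very end of the fingers, on their centre line; the grasp point (between the pads) lies 19 mm behind it; z points along the fingers, y is the line along which they close (so a half turn about z gives the same grasp; the last joint's range is limited). The gripper opens to 85 mm and grips with 20 to 120 N. Pads are 22 mm wide; open, the fingers measure 114 mm over their backs; the gripper's body (76 mm by 85 mm) begins 54 mm behind the grasp point. The pads swing forward as they close: fully open they stand 13 mm farther back than shut.
Start: joints at [1.111, 0.351, 1.652, -0, 1.139, -0.085], TCP at [0.201, 0.512, 0.231] pointing down, gripper open.
Joint ranges: [-2.75, 2.75], [-0.79, 2.1], [0.01, 2.65], [-1.57, 4.71], [0.07, 3.14], [-2.87, 2.87]. Speed limits (rad/s): [2.22, 2.22, 2.79, 3.14, 3.14, 3.14].

## Interface

Orientations are given as a 3x3 rotation matrix whose columns are the frame's x, y, z axes.
In Python, from bench import manip gives the robot as it stands. Calls block until the motion is done:
- manip.move_ptp(position, orientation): joint-space move of the TCP to a pose.
- manip.move_l(position, attitude=None, max_speed=0.15): straight line of the TCP; attitude=None keeps the orientation; max_speed is the mean speed in m/s.
- manip.move_j(angles): joint-space move.
- manip.set_gripper(opening, effort=None): opening from 0.0 (shut) to 1.0 (fully open); effort is the grip in N (None keeps the last); returns when the fingers have stopped.
- manip.dwell(seconds).
- manip.inverse_kinematics(position, orientation): joint angles nearest the present ones, or None.
- manip.grab_frame(name): name is "scene" or "top" or "wrist"; returns (picture, depth): 400x640x3 uint8, red, green, blue; 400x640 float32, m along the optical axis (not along the pixel's ray), 0 where there is no reading.
- manip.get_calibration(name): a dict with "camera_matrix" (3x3 intrinsics, pixels), "R" (3x3) and "t" (3): a world point X has camera coordinates R X + t. Camera axes: x right, y down, z forward; pixel columns grow to the right and rows downward; lengths in m; the calibration is good to about 2 mm. A picture is of the moment at which its call begins: read the wrist's pose just before it. get_calibration takes no time and is no camera call; for the wrist camera it gives the pose at the moment of the call.
A pose or a line that the arm cannot do raises manip.Unreachable and nothing moves.
- manip.sign_off(): hands the job in; it is judged then, once.
Trained networks look in the newest picture that a camera, given by its name, has taken for a name from the list of things; names that differ only in an ending like _2 or _b are one class to them, and where a whole thing is asked for, a point or a joint stands for the part that bears it (a point fixed in the world has none). Each returns a list of dicts, best first, with "confidence" (0 to 1); they miss things now and then, are a little off and sometimes report something else, mostly with a low value. They report only what shows in the picture. A call takes as long as a camera call.
- manip.look_for(camera, name): "at" ([x, y, z] in m, in world coordinates, good to about 4 mm: the middle of the surface that is visible of it).
Readings, each from a call of its own:
- manip.current_time(): time.
- manip.current_qpos(): joint angles.
- manip.current_joint_vel(): joint speeds.
- manip.current_joint_torque(): joint torques, N m.
- manip.current_ee_pos(): TCP position.
- manip.current_tcp_rot(): TCP orientation.
- manip.current_force(): force on the tool from outside, world axes, zero at the start.
- manip.current_ft_torque(): the same for the moment, N m.
- manip.current_grip_width(): opening from 0.0 (shut) to 1.0 (fully open).
- manip.current_grip_force(): force on a finger pad.
Only numpy, scipy, OpenCV 4.12 (cv2) and the standard library are available. Lean on these libraries where they do the work, as an engineer would, in place of code of your own. Each camera call takes 0.05 s, during which the arm holds its last target. There are 200 camera calls.

## Working session

There is one attempt and no reset: what is moved stays moved. The work goes in short steps, each a Python script; the robot and the scene stay as the last script left them, time stands still between calls to the robot, and variables do not carry over. Pictures are saved under pics/ and viewed, at most 10 in all, crops included, and the job is handed in when it is done.

```bash
mkdir -p pics
python3 - <<'E'
from bench import manip
import cv2,numpy as np
for c in ["scene","top"]:
    im,d=manip.grab_frame(c); cv2.imwrite(f"pics/{c}0.png",im[:,:,::-1])
    print(c)
    for n in ["cage","gate","post_mid","catch_red_mid","catch_blue_mid","test_breaker_mid","tape_measure_mid","small_tin_mid","driver_orange_mid"]:
        print(n,[(np.round(r["at"],3).tolist(),round(r["confidence"],2)) for r in manip.look_for(c,n)[:2]])
print(manip.current_time(),manip.current_tcp_rot().round(2).tolist() if hasattr(manip.current_tcp_rot(),'round') else manip.current_tcp_rot())
E
```

```text
scene
cage [([0.596, -0.069, 0.093], 0.92)]
gate [([0.572, -0.058, 0.062], 0.61), ([0.598, -0.069, 0.091], 0.57)]
post_mid [([0.572, -0.053, 0.067], 0.86)]
catch_red_mid [([0.617, -0.075, 0.115], 0.46)]
catch_blue_mid [([0.614, 0.011, 0.114], 0.66)]
test_breaker_mid []
tape_measure_mid [([0.534, -0.364, 0.042], 0.6)]
small_tin_mid [([0.672, -0.405, 0.034], 0.56)]
driver_orange_mid [([0.366, -0.346, 0.017], 0.67)]
top
cage [([0.651, -0.042, 0.099], 0.89)]
gate [([0.571, -0.052, 0.095], 0.61)]
post_mid [([0.568, -0.055, 0.094], 0.87), ([0.613, 0.015, 0.116], 0.62)]
catch_red_mid [([0.616, -0.079, 0.113], 0.64), ([0.684, -0.397, 0.035], 0.62)]
catch_blue_mid [([0.612, 0.017, 0.114], 0.79)]
test_breaker_mid [([0.572, -0.052, 0.091], 0.66)]
tape_measure_mid [([0.546, -0.359, 0.057], 0.81)]
small_tin_mid [([0.683, -0.397, 0.03], 0.91)]
driver_orange_mid [([0.378, -0.347, 0.019], 0.74)]
1.0 [[-0.93, 0.37, -0.0], [0.37, 0.93, -0.0], [0.0, -0.0, -1.0]]
```

View pics/scene0.png

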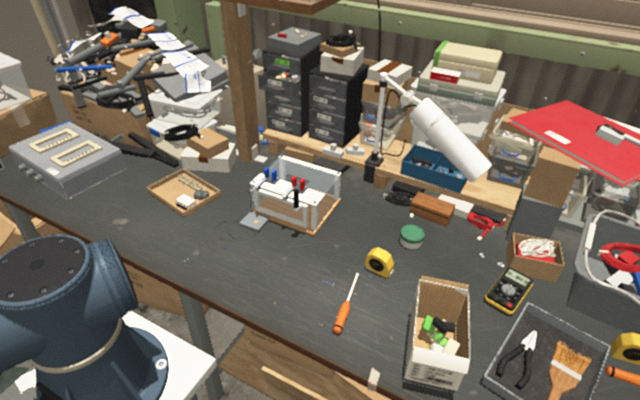

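View pics/top0.png

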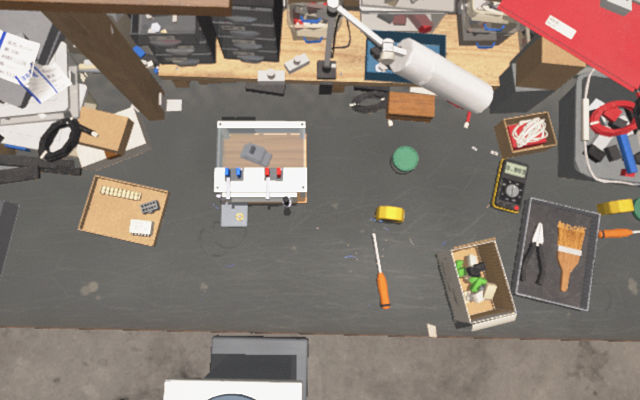

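The scene shows the cage with its gate facing the robot and near-zero yaw. In the top view the blue catch is at about (232,173), red at (272,173), the post at (288,203) and the lip at (234,215). So red is at cage y=-30 and blue at +60. Next I'll look from close up with the wrist camera.

Run:
```python
from bench import manip
import cv2,numpy as np
R=np.array([[-1,0,0],[0,1,0],[0,0,-1.]])
manip.move_ptp([0.59,-0.04,0.36],R)
C=manip.get_calibration("wrist")
print(np.round(C["camera_matrix"],1).tolist(),np.round(C["R"],3).tolist(),np.round(-np.array(C["R"]).T@np.array(C["t"]),3))
im,d=manip.grab_frame("wrist"); cv2.imwrite("pics/w0.png",im[:,:,::-1]); np.savez("w0.npz",d=d,im=im,K=C["camera_matrix"],R=C["R"],t=C["t"])
for n in ["cage","gate","post_mid","catch_red_mid","catch_blue_mid"]:
    print(n,[(np.round(r["at"],3).tolist(),round(r["confidence"],2)) for r in manip.look_for("wrist",n)[:2]])
print(manip.current_time(),manip.current_qpos())
```

```text
[[323.7, 0.0, 320.1], [0.0, 323.7, 195.2], [0.0, 0.0, 1.0]] [[-0.002, 1.0, 0.001], [0.949, 0.002, 0.316], [0.316, 0.001, -0.949]] [ 0.509 -0.04   0.503]
cage [([0.644, -0.045, 0.102], 0.83)]
gate [([0.574, -0.063, 0.097], 0.55), ([0.612, 0.013, 0.113], 0.47)]
post_mid [([0.571, -0.054, 0.098], 0.72)]
catch_red_mid [([0.615, -0.076, 0.119], 0.91), ([0.648, -0.044, 0.103], 0.23)]
catch_blue_mid [([0.61, 0.014, 0.113], 0.63)]
3.7417 [-1.45996972e-01  3.34565032e-01  1.35919948e+00  3.08310386e-05
  1.44781560e+00 -1.71712058e+00]
```

View pics/w0.png

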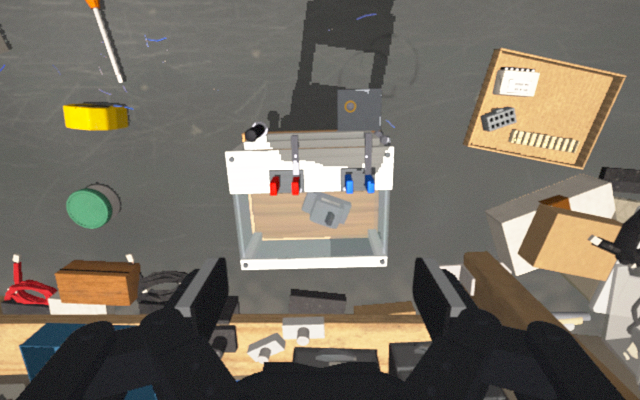

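The wrist view shows red jaws at about (274,186) and (296,186), blue jaws at (349,185) and (370,185), and the post top at (255,132). I'll now extract metric positions from colour and depth.

Run:
```python
import numpy as np,cv2
f=np.load("w0.npz");K,R,t,d,im=f["K"],f["R"],f["t"],f["d"],f["im"].astype(int)
v,u=np.mgrid[:400,:640]
P=(np.stack([(u-K[0,2])/K[0,0]*d,(v-K[1,2])/K[1,1]*d,d],-1)-t)@R
r,g,b=im[...,0],im[...,1],im[...,2]
box=(u>225)&(u<400)&(v>115)&(v<275)&(d>0)
q=lambda a:np.percentile(a,[2,25,50,75,98],axis=0).round(4).T.tolist()
for n,m in dict(red=(r>110)&(g<70)&(b<80),blue=(b>110)&(r<80)).items():
    m=m&box&(v>165)
    k,lab,st,_=cv2.connectedComponentsWithStats(m.astype(np.uint8))
    for i in range(1,k):
        if st[i,4]>15:
            print(n,st[i],*q(P[lab==i]),sep="\n  ")
m=box&(im.max(-1)<70)&(u<272)&(v<150)&(P[...,2]>0.12);print("post",m.sum(),*q(P[m]))
m=box&(P[...,2]>0.095)&(P[...,2]<0.112)&(im.min(-1)>150)
k,lab,st,_=cv2.connectedComponentsWithStats(m.astype(np.uint8))
pts=P[m][:,:2].astype(np.float32);print("roof",m.sum(),cv2.minAreaRect(pts),pts.min(0),pts.max(0),np.median(P[m][:,2]))
# back bar
mb=m&(v>245);A=P[mb];print("back",np.polyfit(A[:,1],A[:,0],1),A.min(0),A.max(0))
```

```text
red
  [270 177  10  18 130]
  [0.6138, 0.6143, 0.6179, 0.6225, 0.6274]
  [-0.0978, -0.0956, -0.0935, -0.0914, -0.0907]
  [0.1141, 0.1283, 0.1398, 0.1412, 0.142]
red
  [292 177   8  17 109]
  [0.6128, 0.6136, 0.6167, 0.6215, 0.6263]
  [-0.0725, -0.0711, -0.0688, -0.067, -0.0653]
  [0.1166, 0.1373, 0.1406, 0.1413, 0.1424]
blue
  [345 175   8  18 115]
  [0.6109, 0.6116, 0.6159, 0.6203, 0.625]
  [-0.009, -0.0081, -0.0059, -0.0037, -0.0022]
  [0.1148, 0.1283, 0.1401, 0.1412, 0.1425]
blue
  [365 175   9  17 124]
  [0.6103, 0.6108, 0.615, 0.6198, 0.624]
  [0.0158, 0.0163, 0.0185, 0.0207, 0.0225]
  [0.1165, 0.1278, 0.1399, 0.1413, 0.1427]
post 122 [0.5509, 0.552, 0.5547, 0.5577, 0.5621] [-0.1188, -0.1146, -0.1103, -0.1078, -0.1068] [0.1219, 0.1368, 0.1501, 0.1549, 0.1562]
roof 10761 ((0.6489752531051636, -0.05138739198446274), (0.20160000026226044, 0.20994600653648376), 1.3372700214385986) [ 0.5497178  -0.15715565] [0.7512604  0.05412845] 0.10467719626904701
back [-0.00785266  0.73463632] [ 0.71429123 -0.14973275  0.10100682] [0.75126043 0.05412845 0.10857852]
```

```bash
cat > h.py <<'E'
from bench import manip
import numpy as np,cv2
YAW=0.02
def Rt(a): # tool down, finger line (y) turned a from world y
    c,s=np.cos(a),np.sin(a); return np.array([[-c,-s,0],[-s,c,0],[0,0,-1.]])
def jaws():
    manip.move_ptp([0.59,-0.04,0.36],Rt(0))
    C=manip.get_calibration("wrist");K,R,t=[np.array(C[k]) for k in("camera_matrix","R","t")]
    im,d=manip.grab_frame("wrist");im=im.astype(int)
    v,u=np.mgrid[:400,:640]
    P=(np.stack([(u-K[0,2])/K[0,0]*d,(v-K[1,2])/K[1,1]*d,d],-1)-t)@R
    r,g,b=im[...,0],im[...,1],im[...,2]
    box=(u>225)&(u<400)&(v>165)&(v<275)&(P[...,2]>0.135)&(P[...,2]<.15)
    for n,m in dict(red=(r>110)&(g<70)&(b<80),blue=(b>110)&(r<80)).items():
        y=P[m&box][:,1];print(n,np.percentile(y,[2,98]).round(4), "span",np.ptp(np.percentile(y,[2,98])).round(4))
def squeeze(x,y,dy=-0.007,z=0.119):
    R=Rt(YAW); y=y+dy
    manip.set_gripper(0.7,20)
    manip.move_ptp([x,y,0.22],R); manip.move_l([x,y,z],R,max_speed=0.08)
    print("F",np.round(manip.current_force(),1))
    manip.set_gripper(0.0,20); manip.dwell(0.3)
    print("w",manip.current_grip_width()*85,"f",manip.current_grip_force(),"F",np.round(manip.current_force(),1),manip.current_ee_pos())
def release():
    manip.set_gripper(0.7); p=np.array(manip.current_ee_pos()); manip.move_l([p[0],p[1],0.22])
E
python3 - <<'E'
from h import *
jaws()
squeeze(.6205,-.0815)
release(); jaws(); print(manip.current_time())
E
```

```text
red [-0.0976 -0.0652] span 0.0324
blue [-0.0088  0.0217] span 0.0306
F [-0.7 -0.3  0.2]
w 21.201278294485526 f 20.268697142601013 F [-0.5  3.3  4.9] [ 0.62080504 -0.08819514  0.11968464]
red [-0.0975 -0.0775] span 0.0201
blue [-0.0088  0.0217] span 0.0305
9.225
```

Run:
```python
from h import *
squeeze(.618,.0072)
release(); jaws(); print(manip.current_time())
im,d=manip.grab_frame("wrist"); cv2.imwrite("pics/w1.png",im[100:300,200:430,::-1].repeat(2,0).repeat(2,1))
# reachability along the arc for several wrist strategies
O=np.array([.5727,.0368]);r0=np.array([.556,-.1128])-O;print(np.linalg.norm(r0),np.arctan2(r0[1],r0[0]))
for a0 in (0,np.pi/2,-np.pi/2,np.pi):
  for k in (0,.5,1):
    out=[]
    for th in np.linspace(0,1.65,7):
        a=np.arctan2(r0[1],r0[0])-th; p=O+.1512*np.array([np.cos(a),np.sin(a)])
        q=manip.inverse_kinematics([*p,.115],Rt(YAW+a0-k*th)); out.append(None if q is None else np.round(q[[0,5]] if hasattr(q,'shape') else [q[0],q[5]],2).tolist())
    print(round(a0,2),k,out)
```

```text
F [-0.6 -0.1 -0.5]
w 21.30335988109833 f 24.017958641052246 F [-0.6 10.2  7.5] [0.61839319 0.00164323 0.11991181]
red [-0.0974 -0.0768] span 0.0205
blue [-0.0089  0.0111] span 0.02
14.1917
0.15052923304129334 -1.681967083247543
0 0 [[-0.28, -1.87], [-0.29, -1.88], [-0.27, -1.86], [-0.22, -1.81], [-0.15, -1.74], [-0.05, -1.64], [0.04, -1.55]]
0 0.5 [[-0.28, -1.87], [-0.29, -1.74], [-0.27, -1.58], [-0.22, -1.4], [-0.15, -1.19], [-0.05, -0.96], [0.04, -0.72]]
0 1 [[-0.28, -1.87], [-0.29, -1.6], [-0.27, -1.31], [-0.22, -0.99], [-0.15, -0.64], [-0.05, -0.27], [0.04, 0.1]]
1.57 0 [[-0.28, 2.84], [-0.29, 2.84], [-0.27, 2.86], None, None, None, None]
1.57 0.5 [[-0.28, 2.84], None, None, None, [-0.15, -2.76], [-0.05, -2.53], [0.04, -2.29]]
1.57 1 [[-0.28, 2.84], None, None, [-0.22, -2.56], [-0.15, -2.21], [-0.05, -1.84], [0.04, -1.47]]
-1.57 0 [[-0.28, -0.3], [-0.29, -0.31], [-0.27, -0.29], [-0.22, -0.24], [-0.15, -0.17], [-0.05, -0.07], [0.04, 0.02]]
-1.57 0.5 [[-0.28, -0.3], [-0.29, -0.17], [-0.27, -0.01], [-0.22, 0.17], [-0.15, 0.38], [-0.05, 0.61], [0.04, 0.85]]
-1.57 1 [[-0.28, -0.3], [-0.29, -0.03], [-0.27, 0.26], [-0.22, 0.59], [-0.15, 0.93], [-0.05, 1.3], [0.04, 1.67]]
3.14 0 [[-0.28, 1.27], [-0.29, 1.26], [-0.27, 1.28], [-0.22, 1.33], [-0.15, 1.4], [-0.05, 1.5], [0.04, 1.6]]
3.14 0.5 [[-0.28, 1.27], [-0.29, 1.4], [-0.27, 1.56], [-0.22, 1.74], [-0.15, 1.95], [-0.05, 2.18], [0.04, 2.42]]
3.14 1 [[-0.28, 1.27], [-0.29, 1.54], [-0.27, 1.83], [-0.22, 2.16], [-0.15, 2.5], None, None]
```

View pics/w1.png

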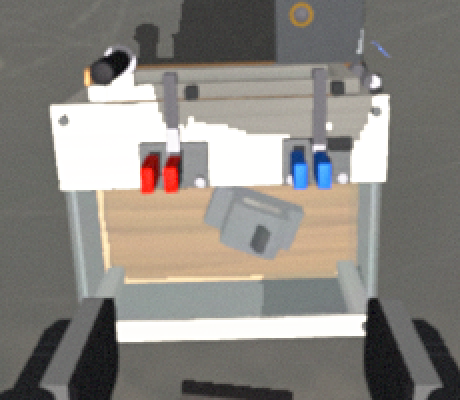

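Both catches are shut: the jaws touch each other at about (160,173) and (311,170) in the crop. The gate is still closed, with the post at (110,67). Now I'll grip the post, with the fingers closing along the swing direction, and swing the gate.

```bash
cat >> h.py <<'E'
O=np.array([.5727,.0368])
def arc(th,z=.116):
    a=-1.683-th; return [*(O+.1513*np.array([np.cos(a),np.sin(a)])),z],Rt(YAW-np.pi/2-th)
def st(tag=""):
    print(tag,"w",round(manip.current_grip_width()*85,1),"f",round(float(manip.current_grip_force()),1),"F",np.round(manip.current_force(),1),"p",np.round(manip.current_ee_pos(),4),"t",manip.current_time())
E
python3 - <<'E'
from h import *
manip.set_gripper(0.5,20)
p,R=arc(0); manip.move_ptp([p[0],p[1],.23],R); manip.move_l(p,R,max_speed=.08); st("down")
manip.set_gripper(0,20); st("grip20"); manip.set_gripper(0,60); st("grip60")
for th in np.arange(.08,.33,.08):
    manip.move_l(*arc(th),max_speed=.06); st(round(th,2))
E
```

```text
down w 42.5 f 0.0 F [-0.1  0.2 -0.6] p [ 0.556  -0.1136  0.1165] t 17.4
grip20 w 13.2 f 20.8 F [-1.1  0.4  3.1] p [ 0.5559 -0.1136  0.1163] t 17.7583
grip60 w 12.7 f 58.3 F [-0.4  0.3  5.1] p [ 0.556  -0.1136  0.1163] t 17.975
0.08 w 12.5 f 58.5 F [-0.4 -0.8  5.8] p [ 0.5439 -0.1118  0.1163] t 18.325
0.16 w 11.8 f 58.6 F [ 0.5 -0.9  5.6] p [ 0.5322 -0.109   0.1163] t 18.675
0.24 w 12.7 f 58.6 F [-0.3  0.3  6.1] p [ 0.5207 -0.1053  0.1163] t 19.025
0.32 w 12.3 f 58.6 F [-0.6 -0.2  6. ] p [ 0.5095 -0.1006  0.1163] t 19.375
```

Run:
```python
from h import *
for th in np.arange(.4,1.61,.08):
    manip.move_l(*arc(th),max_speed=.06); st(round(th,2))
manip.dwell(.5); st("end")
im,d=manip.grab_frame("top"); cv2.imwrite("pics/t2.png",im[100:260,180:340,::-1].repeat(3,0).repeat(3,1))
```

```text
0.4 w 12.3 f 58.6 F [ 0.5 -0.4  5.5] p [ 0.4987 -0.0951  0.1163] t 19.725
0.48 w 12.5 f 58.6 F [ 0.  -1.6  5.9] p [ 0.4884 -0.0887  0.1163] t 20.075
0.56 w 12.4 f 58.6 F [-0.2 -0.7  5.4] p [ 0.4787 -0.0816  0.1163] t 20.425
0.64 w 12.2 f 58.6 F [-0.5 -0.2  6.3] p [ 0.4695 -0.0737  0.1163] t 20.775
0.72 w 12.4 f 58.6 F [ 0.2 -0.7  6. ] p [ 0.4611 -0.0651  0.1163] t 21.125
0.8 w 12.7 f 58.7 F [-1.  -1.6  7.4] p [ 0.4533 -0.0558  0.1164] t 21.475
0.88 w 12.6 f 58.8 F [-0.3 -0.9  8.3] p [ 0.4463 -0.0459  0.1163] t 21.825
0.96 w 12.6 f 58.8 F [-1.1  0.8  8. ] p [ 0.44   -0.0354  0.1163] t 22.175
1.04 w 12.8 f 58.7 F [-1.3 -0.9  7.4] p [ 0.4347 -0.0246  0.1163] t 22.525
1.12 w 12.5 f 58.7 F [-0.  -0.   6.2] p [ 0.4303 -0.0134  0.1163] t 22.875
1.2 w 12.5 f 58.8 F [-0.9 -0.4  7.1] p [ 0.4267 -0.0018  0.1163] t 23.225
1.28 w 12.4 f 58.8 F [-0.9 -0.6  7. ] p [0.4241 0.01   0.1163] t 23.575
1.36 w 12.5 f 58.8 F [-0.4 -1.9  7.1] p [0.4225 0.022  0.1163] t 23.925
1.44 w 12.6 f 58.8 F [-0.3 -0.8  6.7] p [0.4218 0.0341 0.1163] t 24.275
1.52 w 12.6 f 58.8 F [-0.8 -1.3  7. ] p [0.422  0.0462 0.1163] t 24.625
1.6 w 12.4 f 58.8 F [-0.7 -1.5  7. ] p [0.4233 0.0582 0.1163] t 24.975
end w 12.3 f 58.8 F [-0.5 -1.5  7.6] p [0.4233 0.058  0.1163] t 25.475
```

View pics/t2.png

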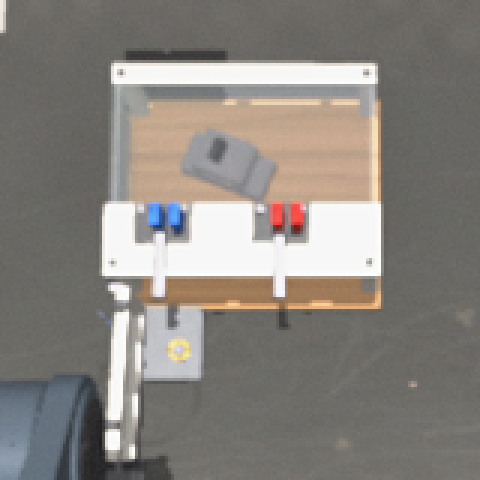

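The top crop shows the gate standing square to the cage front, running from (120,290) to (120,460). The gripper is on the post at the lower end, both catches are shut, and the breaker hasn't moved. Handing in.

```bash
python3 -c "
from bench import manip
print(manip.sign_off())"
```

```text
the job is handed in; nothing more can be done
None
```

I squeezed the red catch shut, then the blue, and swung the gate to about 1.6 rad (about square to the cage front); the arm still grips the post at about 59 N, and I handed the job in at about 25 s without seeing a verdict.

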